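Portion walnuts from the pedal dispenser

TASK

Fill the steel cup with walnuts: take it by its handle and stand it upright on the dispenser's base plate, centred under the black spout, then press the red pedal right down to its stop with the gripper and keep it there until all six walnuts have dropped into the cup. Let the pedal spring back up and leave the full cup standing under the spout, with the phone left where it is.

Things in the scene. Friction and masses are not known exactly. Their poses are not given: they have to be found in the camera images.
- cup_handle (a point): Grip point on the straight black handle of the round steel cup: a level bar 14 mm wide, 12 mm thick, reaching from the cup wall to 139 mm from the cup's axis. The point is mid-thickness, 105 mm from the cup's axis, 58 mm above its underside. x points along the handle to the cup, z up. Nothing is below the handle.
- cup_middle (a point): Centre of the same cup: on its axis, half-way up, 37.5 mm above its underside. The cup is open at the top, 111 mm in outer diameter, 75 mm high, wall 3.5 mm, floor 5 mm, about 0.18 kg. Axes as for cup_handle.
- spout (a point): Point on top of the fixed dispenser's 8 mm steel base plate, straight below the middle of its spout: where the cup must stand. The plate reaches 63 mm forward and 75 mm to the left of it; a grey column rises 76 mm behind it. x points to the back of the dispenser, y to its left, z up (so for all points of the dispenser).
- spout_mouth (a point): Middle of the lower end of the round black spout, 122 mm above the base plate; outer diameter 92 mm, inner 84 mm. The clear tube with the six walnuts stands straight above it, up to 322 mm above the worktop.
- head_edge (a point): Point on the lower front edge of the dispenser's black head plate, above the pedal. The head, 235 mm wide and 20 mm thick, overhangs spout and pedal; its underside is 175 mm above the worktop, its front edge 54 mm in front of the spout's axis.
- pedal_pad (a point): Centre of the top face of the red pedal pad, 54 mm front to back, 64 mm wide; at rest 77 mm above the worktop, sloping 11 degrees, front edge higher. Half of it lies under the head, so the tool must lean back to the robot. It moves with the pedal; the hinge, along y, is 113 mm behind it and 43 mm lower. Frame: the pedal's, at rest x to the back, z up.
- pedal (a joint): Pedal angle, rad: 0 at rest (up), 0.38 pressed to its stop; there the pad's centre is 45 mm lower and 8 mm farther forward (towards the robot). A spring returns it: about 3 N at the pad to start it, 8 N at the stop. It draws back a shutter under the walnuts: they begin to drop about half-way, the last only near the stop.
- phone: Black flip phone lying on the worktop, 46 x 95 x 19 mm; origin at the centre of its underside. Not part of the job.
- walnut_1: Walnut 1 of six, a ball 34 mm in diameter, origin at its centre; at the start inside the clear tube of the dispenser.
- walnut_2: Walnut 2 of six, a ball 34 mm in diameter, origin at its centre; at the start inside the clear tube of the dispenser.
- walnut_3: Walnut 3 of six, a ball 34 mm in diameter, origin at its centre; at the start inside the clear tube of the dispenser.
- walnut_4: Walnut 4 of six, a ball 34 mm in diameter, origin at its centre; at the start inside the clear tube of the dispenser.
- walnut_5: Walnut 5 of six, a ball 34 mm in diameter, origin at its centre; at the start inside the clear tube of the dispenser.
- walnut_6: Walnut 6 of six, a ball 34 mm in diameter, origin at its centre; at the start inside the clear tube of the dispenser.

How it is judged:
On the way, in this order (a step that is already met when the one before it is completed fails the run):
1. the empty cup stands upright on the base plate under the spout and has been let go (horizontal distance between cup_middle and spout below 0.03 m and z of cup_middle in the frame of spout below 0.045 m and angle between cup_middle's own z axis and vertical below 0.1 rad and contact force between the fingers and cup below 0.3 N and linear speed of cup below 0.03 m/s), for 0.2 s.
2. the pedal is pressed by the gripper to its stop (value of joint pedal above 0.355 rad and contact force between any of the fingers, the arm and pedal above 1 N), for 0.3 s.
At the end, for the whole second after the job is handed in: All six walnuts lie inside the cup (centres below its rim and within 50 mm of its axis), the cup stands upright (within 0.1 rad) on the base plate with its axis within 30 mm of the spout's, the pedal is back up (under 0.03 rad), everything at rest (horizontal distance between cup_middle and spout below 0.03 m and z of cup_middle in the frame of spout below 0.045 m and angle between cup_middle's own z axis and vertical below 0.1 rad and value of joint pedal below 0.03 rad and linear speed of cup below 0.03 m/s and linear speed of each of walnut_1, walnut_2, walnut_3, walnut_4, walnut_5, walnut_6 below 0.05 m/s and horizontal distance between each of walnut_1, walnut_2, walnut_3, walnut_4, walnut_5, walnut_6 and cup_middle below 0.05 m and z of walnut_1 in the frame of cup_middle between -0.0375 and 0.0375 m and z of walnut_2 in the frame of cup_middle between -0.0375 and 0.0375 m and z of walnut_3 in the frame of cup_middle between -0.0375 and 0.0375 m and z of walnut_4 in the frame of cup_middle between -0.0375 and 0.0375 m and z of walnut_5 in the frame of cup_middle between -0.0375 and 0.0375 m and z of walnut_6 in the frame of cup_middle between -0.0375 and 0.0375 m); the robot touches nothing.
It fails at once if the phone is shoved more than 30 mm (distance of phone from where it was at the start of the episode above 0.03 m).
It also fails if it takes over 56 s, if anything falls off the work surface, if the arm or the gripper's body presses on something with over 40 N, if the wrist force passes 120 N, or if a joint passes its speed limit or range.

ROBOT

A 6-joint arm with a two-finger parallel gripper is mounted at the origin on a cart in front of the work surface, level with it; the furniture and walls round the work are solid. World frame = base frame: x ahead of the robot, y to its left, z up, the work surface at z = 0. Lengths are in m, angles in rad, forces in N, time in s.
With the tool pointing down it reaches from about 0.225 to 0.725 m from the base axis. Payload 3.1 kg.
Tool frame: the origin (TCP) lies on the mounting face of the last link; the fingertips stand 173 mm ahead of it and the grasp point (between the pads) lies 155 mm ahead of it; z points along the fingers, y is the line along which they close (so a half turn about z gives the same grasp; the last joint's range is limited). The gripper opens to 85 mm and grips with 20 to 120 N. Pads are 22 mm wide; open, the fingers measure 114 mm over their backs; the gripper's body (76 mm by 85 mm) begins 54 mm behind the grasp point. The pads swing forward as they close: fully open they stand 13 mm farther back than shut.
Start: joints at [1.121, 0.048, 0.099, 1.622, 0, 1.443], TCP at [0.166, 0.498, 0.405] pointing down, gripper open.
Joint ranges: [-2.91, 2.91], [-0.99, 1.94], [-1.21, 1.42], [-2.12, 2.29], [-1.49, 1.47], [-3.14, 3.14]. Speed limits (rad/s): [2.79, 2.79, 3.14, 3.14, 3.14, 3.14].

INTERFACE

Orientations are given as a unit quaternion [x, y, z, w].
In Python, from station import env gives the robot as it stands.
- The arm moves only by the tool move_arm, never from a script. Its argument "motion" is a list of rows, each a list of 3 entries, a list of its own where there are three numbers: the shift along the tool's x, y, z in units of 50 cm (1.0 is 50 cm), then the turn, a rotation vector about the tool's x, y, z in units of 0.5 rad (1.0 is 0.5 rad), then the opening, from 0 (shut) to 1 (fully open). In form: [[[tx, ty, tz], [ax, ay, az], claw], ...]. A call has 1 to 10 rows; each row is the pose to reach, as a shift and turn from the pose commanded when the call began, along the tool's axes at that moment; what a row does not reach only later rows make up. A row lasts 1/10 s, in which the tool goes at most 50 mm and 8.59 degrees, less where a joint would pass 70% of its speed; a pose out of reach is approached as far as the arm can. A call with a number of a shift or a turn outside -1 to 1 is refused whole. A call with a gripper value outside its range is refused whole. The fingers move at their own pace and stop on an object; "grip_force" is the grip in N (left out, the last holds). Time passes only in rows, so rows that repeat a pose let the fingers close. It gives the time, the measured TCP pose, the force, the opening and the grip force at its end, in the units of the state.
- env.read_state(): the state, without advancing time (a new reading comes with each control period).
- env.camera(name): name is "scene" or "top" or "wrist"; returns (picture, depth): 384x512x3 uint8, blue, green, red; 384x512 float32, m along the optical axis (not along the pixel's ray), 0 where there is no reading.
- env.get_calibration(name): a dict with "fovy" (degrees; the focal length in pixels is half the picture's height over the tangent of half this angle, whatever the lens; pixels are square), "cx", "cy" (the principal point, pixels), "extrinsics" (4x4, takes a point from world to camera coordinates). Camera axes: x right, y down, z forward; pixel columns grow to the right and rows downward; lengths in m; the calibration is good to about 2 mm. A picture is of the moment at which its call begins: read the wrist's pose just before it. get_calibration takes no time and is no camera call; for the wrist camera it gives the pose at the moment of the call.
- env.finish_job(): hands the job in; it is judged then, once.
The state is a dict: "clock": time; "q": joint angles; "qvel": joint speeds; "joint_efforts": joint torques, N m; "eef_pos": TCP position; "tcp_rot": TCP orientation; "contact_force": force on the tool from outside, world axes, zero at the start; "moment": the same for the moment, N m; "width": finger opening in m; "grip_force": force on a finger pad.
Only numpy, scipy, OpenCV 4.12 (cv2) and the standard library are available. Lean on these libraries where they do the work, as an engineer would, in place of code of your own. Each camera call takes 0.05 s, during which the arm holds its last target. There are 200 camera calls.

## Working session

There is one attempt and no reset: what is moved stays moved. The work goes in short steps, Python scripts to look and compute and a tool call to move; the robot and the scene stay as the last step left them, time stands still between calls to the robot, and variables do not carry over. Pictures are saved under pics/ and viewed, at most 10 in all, crops included, and the job is handed in when it is done.

Besides the shell and the picture viewer there is one more tool, called after "Call:" by a JSON object that holds its "op" and its "data". move_arm: Moves the arm, as the interface text tells. Its arguments: {"type":"object","properties":{"motion":{"type":"array"},"grip_force":{"type":"number"}},"required":["motion"]}

```bash
mkdir -p pics; ls
cat > h.py <<'E'
import numpy as np, cv2
from scipy.spatial.transform import Rotation as R
from station import env
def cam(n):
    c=env.get_calibration(n); im,d=env.camera(n); return im,d,c
def world(c,d,u,v,shape=(384,512),z=None):
    f=shape[0]/2/np.tan(np.radians(c['fovy'])/2)
    z=d[v,u] if z is None else z
    p=np.stack([(np.asarray(u)-c['cx'])/f*z,(np.asarray(v)-c['cy'])/f*z,z,np.ones_like(z)],-1)
    return (p@np.linalg.inv(c['extrinsics']).T)[...,:3]
def cloud(c,d):
    v,u=np.mgrid[0:384,0:512]; return world(c,d,u,v)
def delta(pos,rot,s=None):
    "target TCP pos, Rotation -> shift units, turn units"
    s=s or env.read_state(); r=R.from_quat(s['tcp_rot'])
    return (r.inv().apply(np.array(pos)-s['eef_pos'])/.5).round(4),((r.inv()*rot).as_rotvec()/.5).round(4)
E
python3 - <<'E'
from h import *
s=env.read_state();print(s)
for n in['scene','top']:
    im,d,c=cam(n);cv2.imwrite(f'pics/{n}0.png',im);np.savez(f'{n}0.npz',im=im,d=d,e=c['extrinsics'],fovy=c['fovy'],cx=c['cx'],cy=c['cy'])
    print(n,c,(d==0).mean())
E
```

```text
pics
{'clock': 0.0, 'q': array([1.12123319e+00, 4.87104013e-02, 9.76052017e-02, 1.62196556e+00,
       3.55821264e-05, 1.44300597e+00]), 'qvel': array([ 0.00020081,  0.00188635, -0.00043336, -0.00079548,  0.00061722,
        0.00042254]), 'joint_efforts': array([-1.69973668e-03, -3.38778305e+01,  3.20015931e+01,  2.02873629e-02,
       -2.33989804e-04, -9.81174075e-07]), 'eef_pos': array([0.16594512, 0.49787219, 0.40354136]), 'tcp_rot': array([ 1.60193130e-01,  9.87085036e-01, -1.08509387e-03, -3.40801777e-04]), 'contact_force': array([-0.19906611,  0.19025027, -0.26293218]), 'moment': array([-0.04905594,  0.02618476,  0.04476424]), 'grip_force': 0.0, 'width': 0.08553691425437798}
scene {'fovy': 44.420898930514106, 'cx': 262.7941903599495, 'cy': 182.76007833511704, 'extrinsics': array([[ 0.73825122, -0.67445165,  0.01000544, -0.30776068],
       [-0.47511933, -0.53047777, -0.70203629,  0.456369  ],
       [ 0.4787972 ,  0.51352537, -0.71207088,  1.04672023],
       [ 0.        ,  0.        ,  0.        ,  1.        ]])} 0.004084269205729167
top {'fovy': 47.205351363068516, 'cx': 248.09458846013362, 'cy': 198.66256947108576, 'extrinsics': array([[ 0.19976024, -0.97984154, -0.00253012,  0.0362686 ],
       [-0.93327501, -0.18947886, -0.30511557,  0.57766121],
       [ 0.2984855 ,  0.06331126, -0.95231197,  0.91047119],
       [ 0.        ,  0.        ,  0.        ,  1.        ]])} 0.004145304361979167
```

View pics/scene0.png

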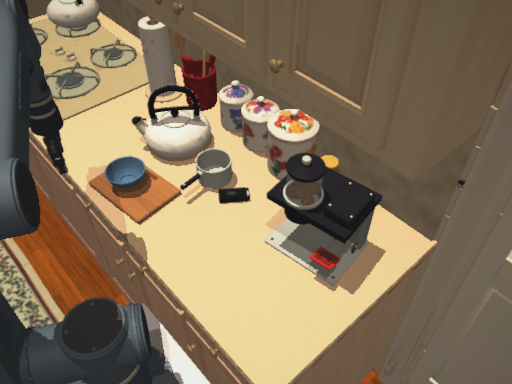

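View pics/top0.png

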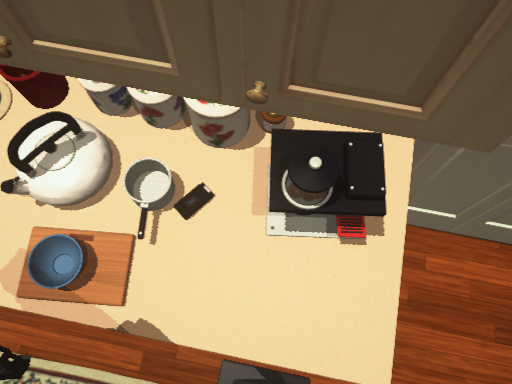

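The scene picture shows the cup at (213,168) with its handle tip at (183,185), the phone at (234,195), the dispenser at (325,210) and the red pad at (325,259). In the top picture the cup is at (149,185), handle tip (141,236), phone (194,201), tube (312,175) and pad (351,226).

```bash
cat > m.py <<'E'
from h import *
for n,cupbox,dispbox in[('scene',(145,140,240,195),(255,150,390,285)),('top',(115,150,185,245),(255,120,395,245))]:
    z=np.load(n+'0.npz');c={'extrinsics':z['e'],'fovy':float(z['fovy']),'cx':float(z['cx']),'cy':float(z['cy'])}
    P=cloud(c,z['d']);im=z['im'].astype(int)
    def box(b): return P[b[1]:b[3],b[0]:b[2]].reshape(-1,3),im[b[1]:b[3],b[0]:b[2]].reshape(-1,3)
    p,q=box(cupbox)
    rim=p[(p[:,2]>.068)&(p[:,2]<.085)]
    if len(rim)>10:
        (x,y),r=cv2.minEnclosingCircle(rim[:,:2].astype(np.float32));A=np.c_[2*rim[:,:2],np.ones(len(rim))]
        print(n,'rim',len(rim),x,y,r,'z',np.percentile(p[:,2],[90,97,99]))
    h=p[(p[:,2]>.048)&(p[:,2]<.075)&(q.max(1)<70)]
    if len(rim)>10: 
        dd=np.hypot(h[:,0]-x,h[:,1]-y);g=h[(dd>.065)&(dd<.145)]
        print('handle',len(g),g.mean(0),dd[(dd<.16)].max(), 'dir',np.degrees(np.arctan2(*(np.array([x,y])-g.mean(0)[:2])[::-1])))
    p,q=box(dispbox)
    red=(q[:,2]>110)&(q[:,1]<60)&(q[:,0]<60)&(p[:,0]>.2);g=p[red];g=g[g[:,2]>.04];print('red',len(g),g.mean(0),g.min(0),g.max(0))
    head=p[(p[:,2]>.188)&(p[:,2]<.202)]; rc=cv2.minAreaRect(head[:,:2].astype(np.float32));print('head',rc,head[:,2].mean());print(cv2.boxPoints(rc).round(3).tolist())
    tube=p[(p[:,2]>.24)]; print('tube',len(tube),np.median(tube,0),tube[:,2].max())
    pl=p[(p[:,2]>.004)&(p[:,2]<.013)];rc=cv2.minAreaRect(pl[:,:2].astype(np.float32));print('plate',rc,np.median(pl[:,2]));print(cv2.boxPoints(rc).round(3).tolist())
    print('table',np.median(P[(P[...,2]>-.02)&(P[...,2]<.004)][:,2]))
    pb={'scene':(217,186,252,204),'top':(172,178,217,222)}[n];p,q=box(pb);g=p[(q.max(1)<70)&(p[:,2]>.01)];print('phone',g.mean(0),g.min(0),g.max(0))
E
python3 m.py
```

```text
scene rim 390 0.5308951139450073 0.4739528298377991 0.1438722163438797 z [0.06497297 0.07445716 0.0784181 ]
handle 74 [0.46600685 0.37643815 0.05927761] 0.1466139175896443 dir 56.35939100860949
red 195 [ 0.53561796 -0.09754155  0.07845947] [ 0.51762263 -0.12468589  0.0686367 ] [ 0.57599073 -0.0601105   0.08433019]
head ((0.6212061643600464, -0.004338815808296204), (0.18603600561618805, 0.23763936758041382), 9.024648666381836) 0.19416478122105169
[[0.5109999775886536, 0.09799999743700027], [0.5479999780654907, -0.13600000739097595], [0.7319999933242798, -0.10700000077486038], [0.6940000057220459, 0.12800000607967377]]
tube 1689 [0.56758792 0.00923213 0.296646  ] 1.0688058800470843
plate ((0.7178415060043335, 0.06532475352287292), (0.5310118198394775, 0.4033925533294678), 48.252220153808594) 0.007071572974002516
[[0.39100000262260437, 0.0020000000949949026], [0.6919999718666077, -0.2669999897480011], [1.0449999570846558, 0.1289999932050705], [0.7440000176429749, 0.39800000190734863]]
table -0.0010584875960133466
phone [0.54510419 0.27687562 0.02427192] [-0.05713229 -0.50299348  0.01024
[... 471 characters left out ...]
445369778871002
[[0.5120000243186951, 0.09700000286102295], [0.550000011920929, -0.13500000536441803], [0.7300000190734863, -0.10599999874830246], [0.6919999718666077, 0.12700000405311584]]
tube 3055 [0.5780566  0.02575462 0.29833387] 1.0433978004358804
plate ((0.6583639979362488, -0.010604768991470337), (0.30651533603668213, 0.359665185213089), 4.585931777954102) 0.007333630647432754
[[0.4909999966621399, 0.15600000321865082], [0.5199999809265137, -0.20200000703334808], [0.8259999752044678, -0.17800000309944153], [0.796999990940094, 0.1809999942779541]]
table -0.0004058614385624715
phone [0.54715839 0.28605924 0.02462372] [0.2601093  0.08734899 0.01100395] [0.59795464 0.32985258 1.0433978 ]
```

```bash
cat > m2.py <<'E'
from h import *
from scipy.optimize import least_squares
def circ(p,r=None):
    x0=np.median(p,0)
    return least_squares(lambda a:np.hypot(p[:,0]-a[0],p[:,1]-a[1])-(r or a[2]),[*x0,r or .03],loss='soft_l1',f_scale=.002).x
th=np.radians(9.15);ex=np.array([np.cos(th),np.sin(th)]);ey=np.array([-ex[1],ex[0]])
for n,cb,db in[('scene',(190,146,236,192),(255,150,390,285)),('top',(122,155,178,215),(255,120,395,245))]:
    z=np.load(n+'0.npz');c={'extrinsics':z['e'],'fovy':float(z['fovy']),'cx':float(z['cx']),'cy':float(z['cy'])}
    P=cloud(c,z['d']);im=z['im'].astype(int)
    p=P[cb[1]:cb[3],cb[0]:cb[2]].reshape(-1,3);ok=(p[:,2]>.0705)&(p[:,2]<.08);r=circ(p[ok][:,:2],.0537);C=r[:2]
    dd=np.abs(np.hypot(*(p[ok][:,:2]-C).T)-.0537);print(n,'cup',C,ok.sum(),np.median(dd))
    full=P.reshape(-1,3);k=im.reshape(-1,3).max(1)
    dd=np.hypot(*(full[:,:2]-C).T);g=full[(dd>.064)&(dd<.15)&(full[:,2]>.045)&(full[:,2]<.075)&(k<90)&(full[:,1]<.5)]
    D=C-g[:,:2].mean(0);a=np.arctan2(D[1],D[0]);print('handle n',len(g),g.mean(0),'z90',np.percentile(g[:,2],[10,50,90]),'yaw',np.degrees(a),'tip',np.hypot(*(g[:,:2]-C).T).max())
    print('grip pt',C-.105*np.array([np.cos(a),np.sin(a)]))
    p=P[db[1]:db[3],db[0]:db[2]].reshape(-1,3);q=im[db[1]:db[3],db[0]:db[2]].reshape(-1,3)
    L=np.c_[p[:,:2]@ex,p[:,:2]@ey,p[:,2]]
    h=L[(L[:,2]>.188)&(L[:,2]<.202)];print('head x/y lims',np.percentile(h[:,0],[.5,99.5]),np.percentile(h[:,1],[.5,99.5]))
    for lo,hi in[(.2,.215),(.215,.23),(.23,.25),(.25,.27),(.27,.29),(.29,.315),(.315,.33),(.33,.37)]:
        t=L[(L[:,2]>lo)&(L[:,2]<hi)]
        if len(t)>20: print(lo,len(t),t.min(0).round(3),t.max(0).round(3),circ(t[:,:2]).round(4))
    pl=L[(L[:,2]>.004)&(L[:,2]<.013)&(L[:,0]<.55)&(L[:,0]>.44)&(q.std(1)<12)&(abs(L[:,1]+.05)<.2)];print('plate',len(pl),np.percentile(pl,[1,99],axis=0).round(3).tolist())
    red=L[(q[:,2]>110)&(q[:,1]<60)&(q[:,0]<60)&(L[:,2]>.05)&(L[:,2]<.1)];print('red',np.percentile(red,[1,50,99],axis=0).round(3).tolist())
E
python3 m2.py
```

```text
scene cup [0.56313331 0.39246676] 143 0.0017283032003700682
handle n 80 [0.46474303 0.37651226 0.05933282] z90 [0.05504991 0.05942489 0.06297672] yaw 9.210640194724729 tip 0.1370021193999514
grip pt [0.45948712 0.37565999]
head x/y lims [0.52129014 0.70315127] [-0.2214651   0.01337153]
0.2 455 [ 0.524 -0.216  0.2  ] [ 0.671 -0.01   0.215] [-2004.7779  -333.4936  2032.8467]
0.215 1357 [ 0.53  -0.216  0.215] [ 0.674 -0.024  0.23 ] [ 0.6069 -0.1196  0.0722]
0.23 200 [ 0.529 -0.107  0.23 ] [ 0.599 -0.03   0.25 ] [ 0.5771 -0.0615  0.045 ]
0.25 218 [ 0.529 -0.108  0.25 ] [ 0.594 -0.025  0.27 ] [ 0.5774 -0.0614  0.0452]
0.27 180 [ 0.529 -0.111  0.27 ] [ 0.588 -0.025  0.29 ] [ 0.577  -0.0616  0.0457]
0.29 832 [ 0.528 -0.11   0.29 ] [ 0.626 -0.014  0.315] [ 0.5779 -0.0613  0.0356]
0.315 56 [ 0.567 -0.074  0.315] [ 0.588 -0.051  0.322] [ 0.5759 -0.0628  0.0081]
plate 547 [[0.513, -0.219, 0.004], [0.549, -0.004, 0.012]]
red [[0.499, -0.209, 0.071], [0.511, -0.181, 0.079], [0.548, -0.148, 0.084]]
top cup [0.5632081  0.39369482] 329 0.0014745668919481508
handle n 160 [0.46446861 0.38007055 0.0630
[... 187 characters left out ...]
0.2 516 [ 0.525 -0.212  0.2  ] [ 0.672 -0.009  0.215] [ 0.6025 -0.0774  0.0739]
0.215 2310 [ 0.531 -0.215  0.215] [ 0.673 -0.016  0.23 ] [ 0.6064 -0.1709  0.0403]
0.23 150 [ 0.531 -0.159  0.23 ] [ 0.581 -0.016  0.25 ] [ 0.5773 -0.061   0.0455]
0.25 156 [ 0.531 -0.097  0.25 ] [ 0.575 -0.016  0.27 ] [ 0.5769 -0.0608  0.045 ]
0.27 91 [ 0.529 -0.092  0.27 ] [ 0.567 -0.014  0.29 ] [ 0.5795 -0.0617  0.0482]
0.29 1894 [ 0.528 -0.107  0.29 ] [ 0.625 -0.014  0.315] [ 0.5771 -0.0609  0.0349]
0.315 121 [ 0.565 -0.071  0.315] [ 0.587 -0.051  0.323] [ 0.5759 -0.0604  0.008 ]
plate 753 [[0.514, -0.194, 0.004], [0.55, 0.01, 0.012]]
red [[0.499, -0.205, 0.07], [0.511, -0.176, 0.079], [0.547, -0.144, 0.084]]
```

```bash
cat >> h.py <<'E'
def ori(yaw,tilt):
    "tool pointing down, leaning back to robot by tilt deg; y across yaw deg"
    a=np.radians(yaw);t=np.radians(tilt)
    z=np.array([np.sin(t)*np.cos(a),np.sin(t)*np.sin(a),-np.cos(t)]);y=np.array([-np.sin(a),np.cos(a),0])
    return R.from_matrix(np.c_[np.cross(y,z),y,z])
def go(G,yaw,tilt,L=.155):
    r=ori(yaw,tilt);p=np.array(G)-L*r.as_matrix()[:,2];print('TCP',p.round(4),*delta(p,r))
E
python3 - <<'E'
from h import *
go([.459,.3775,.16],8.5,25)
go([.459,.3775,.058],8.5,25)
E
```

```text
TCP [0.3942 0.3678 0.3005] [-0.5154 -0.1019  0.2063] [-0.2092 -0.858  -0.9244]
TCP [0.3942 0.3678 0.1985] [-0.5154 -0.1015  0.4103] [-0.2092 -0.858  -0.9244]
```

Call:
{"op": "move_arm", "data": {"motion": [[[-0.5154,-0.1019,0.2063],[-0.2092,-0.858,-0.9244],0.8],[[-0.5154,-0.1019,0.2063],[-0.2092,-0.858,-0.9244],0.8],[[-0.5154,-0.1019,0.2063],[-0.2092,-0.858,-0.9244],0.8],[[-0.5154,-0.1019,0.2063],[-0.2092,-0.858,-0.9244],0.8],[[-0.5154,-0.1019,0.2063],[-0.2092,-0.858,-0.9244],0.8],[[-0.5154,-0.1019,0.2063],[-0.2092,-0.858,-0.9244],0.8],[[-0.5154,-0.1019,0.2063],[-0.2092,-0.858,-0.9244],0.8],[[-0.5154,-0.1019,0.2063],[-0.2092,-0.858,-0.9244],0.8],[[-0.5154,-0.1019,0.2063],[-0.2092,-0.858,-0.9244],0.8],[[-0.5154,-0.1019,0.2063],[-0.2092,-0.858,-0.9244],0.8]]}}

```text
clock: 1.1
eef_pos: [0.3938, 0.3692, 0.3025]
tcp_rot: [-0.073, 0.973, 0.018, 0.217]
contact_force: [0.6, -0.4, 0.7]
width: 0.068
grip_force: 0.0
```

Run:
```python
from h import *
from m2 import circ
s=env.read_state();print(s['q'],s['contact_force'])
im,d,c=cam('wrist');cv2.imwrite('pics/w1.png',im);P=cloud(c,d)
k=im.max(2)
dd=np.hypot(P[...,0]-.563,P[...,1]-.393)
ok=(k<90)&(P[...,2]>.045)&(P[...,2]<.075)&(dd>.064)&(dd<.145)
g=P[ok];print(len(g))
if len(g)>20:
    m=g.mean(0);u=np.linalg.svd(g[:,:2]-m[:2],full_matrices=False)[2][0];print('handle',m,np.percentile(g[:,2],[10,50,90]),np.degrees(np.arctan2(u[1],u[0])),g.min(0),g.max(0))
rim=(P[...,2]>.070)&(P[...,2]<.08)&(dd<.075);print(rim.sum(),circ(P[rim][:,:2],.0537)[:2])
go([.459,.3775,.058],8.5,25)
```

```text
scene cup [0.56313331 0.39246676] 143 0.0017283032003700682
handle n 80 [0.46474303 0.37651226 0.05933282] z90 [0.05504991 0.05942489 0.06297672] yaw 9.210640194724729 tip 0.1370021193999514
grip pt [0.45948712 0.37565999]
head x/y lims [0.52129014 0.70315127] [-0.2214651   0.01337153]
0.2 455 [ 0.524 -0.216  0.2  ] [ 0.671 -0.01   0.215] [-2004.7779  -333.4936  2032.8467]
0.215 1357 [ 0.53  -0.216  0.215] [ 0.674 -0.024  0.23 ] [ 0.6069 -0.1196  0.0722]
0.23 200 [ 0.529 -0.107  0.23 ] [ 0.599 -0.03   0.25 ] [ 0.5771 -0.0615  0.045 ]
0.25 218 [ 0.529 -0.108  0.25 ] [ 0.594 -0.025  0.27 ] [ 0.5774 -0.0614  0.0452]
0.27 180 [ 0.529 -0.111  0.27 ] [ 0.588 -0.025  0.29 ] [ 0.577  -0.0616  0.0457]
0.29 832 [ 0.528 -0.11   0.29 ] [ 0.626 -0.014  0.315] [ 0.5779 -0.0613  0.0356]
0.315 56 [ 0.567 -0.074  0.315] [ 0.588 -0.051  0.322] [ 0.5759 -0.0628  0.0081]
plate 547 [[0.513, -0.219, 0.004], [0.549, -0.004, 0.012]]
red [[0.499, -0.209, 0.071], [0.511, -0.181, 0.079], [0.548, -0.148, 0.084]]
top cup [0.5632081  0.39369482] 329 0.0014745668919481508
handle n 160 [0.46446861 0.38007055 0.0630
[... 574 characters left out ...]
 -0.0617  0.0482]
0.29 1894 [ 0.528 -0.107  0.29 ] [ 0.625 -0.014  0.315] [ 0.5771 -0.0609  0.0349]
0.315 121 [ 0.565 -0.071  0.315] [ 0.587 -0.051  0.323] [ 0.5759 -0.0604  0.008 ]
plate 753 [[0.514, -0.194, 0.004], [0.55, 0.01, 0.012]]
red [[0.499, -0.205, 0.07], [0.511, -0.176, 0.079], [0.547, -0.144, 0.084]]
[ 0.68552875 -0.14352004 -0.33180078  0.9979356  -0.21618172  0.49360478] [ 0.57836844 -0.40827415  0.65982309]
1766
handle [0.45962833 0.38004233 0.06231245] [0.06031517 0.06275293 0.06378424] 8.328836971639968 [0.42594833 0.36959356 0.04697354] [0.57896569 0.5030663  0.06500127]
2038 [0.56269892 0.39383378]
TCP [0.3942 0.3678 0.1985] [ 0.088  -0.0034  0.1885] [0.0066 0.0046 0.0014]
```

Call:
{"op": "move_arm", "data": {"motion": [[[0.022,0.0,0.047],[0,0,0],0.8],[[0.044,0.0,0.094],[0,0,0],0.8],[[0.066,0.0,0.141],[0,0,0],0.8],[[0.088,0.0,0.1885],[0,0,0],0.8],[[0.088,0.0,0.1885],[0,0,0],0.8],[[0.088,0.0,0.1885],[0,0,0],0],[[0.088,0.0,0.1885],[0,0,0],0],[[0.088,0.0,0.1885],[0,0,0],0],[[0.088,0.0,0.1885],[0,0,0],0],[[0.088,0.0,0.1885],[0,0,0],0]], "grip_force": 100}}

```text
clock: 2.15
eef_pos: [0.3951, 0.369, 0.1998]
tcp_rot: [-0.072, 0.973, 0.018, 0.218]
contact_force: [-3.5, -0.7, 5.8]
width: 0.012
grip_force: 97.5
```

Call:
{"op": "move_arm", "data": {"motion": [[[0,0,0],[0,0,0],0],[[0,0,0],[0,0,0],0],[[0,0,0],[0,0,0],0],[[0,0,0],[0,0,0],0],[[0,0,0],[0,0,0],0]]}}

```text
clock: 2.65
eef_pos: [0.3951, 0.369, 0.1998]
tcp_rot: [-0.072, 0.973, 0.018, 0.218]
contact_force: [-3.1, -0.8, 6.3]
width: 0.012
grip_force: 97.5
```

Call:
{"op": "move_arm", "data": {"motion": [[[-0.01,0,-0.022],[0,0,0],0],[[-0.02,0,-0.045],[0,0,0],0],[[-0.03,0,-0.067],[0,0,0],0],[[-0.042,0,-0.0906],[0,0,0],0],[[-0.042,0,-0.0906],[0,0,0],0],[[-0.042,0,-0.0906],[0,0,0],0]]}}

```text
clock: 3.25
eef_pos: [0.3946, 0.3685, 0.2484]
tcp_rot: [-0.072, 0.973, 0.017, 0.217]
contact_force: [0.1, 0.4, -2.6]
width: 0.0123
grip_force: 97.8
```

```bash
sed -i '/^th=np.radians/,$d' m2.py
python3 - <<'E'
from h import *
from m2 import circ
s=env.read_state();r=R.from_quat(s['tcp_rot']).as_matrix();G=s['eef_pos']+.155*r[:,2];print('G',G)
im,d,c=cam('wrist');cv2.imwrite('pics/w2.png',im);P=cloud(c,d)
cz=G+[.104,.0152,0]
dd=np.hypot(P[...,0]-cz[0],P[...,1]-cz[1])
g=P[(dd<.075)&(P[...,2]>G[2]+.0)&(P[...,2]<G[2]+.04)]
print(len(g),np.percentile(g[:,2],[50,90,98]))
near=g[g[:,2]>np.percentile(g[:,2],60)]
C=circ(near[:,:2],.0537)[:2];print(C)
rim=g[(abs(np.hypot(*(g[:,:2]-C).T)-.0537)<.004)]
# top height by azimuth
a=np.degrees(np.arctan2(rim[:,1]-C[1],rim[:,0]-C[0]))
for k in range(-180,180,45):
    q=rim[(a>=k)&(a<k+45)]
    if len(q)>5:print(k,len(q),np.percentile(q[:,2],95).round(4))
im,d,c=cam('scene');cv2.imwrite('pics/s2.png',cv2.resize(im[120:260,120:300],None,fx=4,fy=4)[:560])
E
```

```text
G [0.45962351 0.37857606 0.10806618]
1275 [0.11459297 0.11812998 0.12046077]
[0.56112569 0.39336603]
-180 487 0.1205
135 106 0.1184
```

View pics/s2.png

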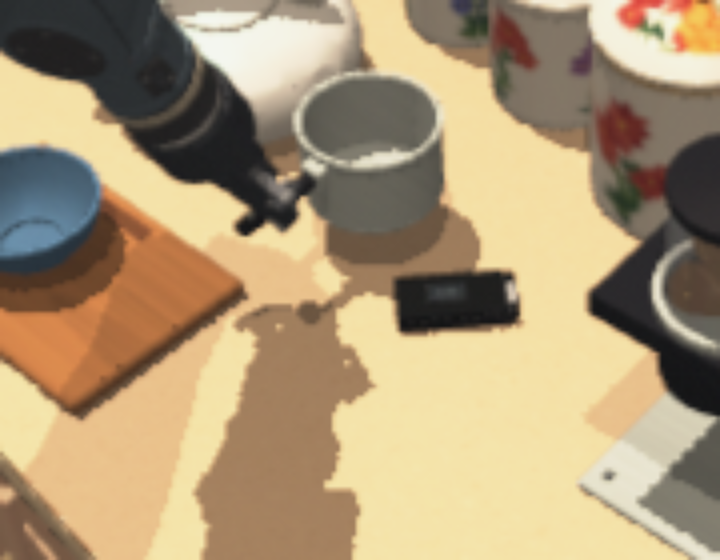

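View pics/w2.png

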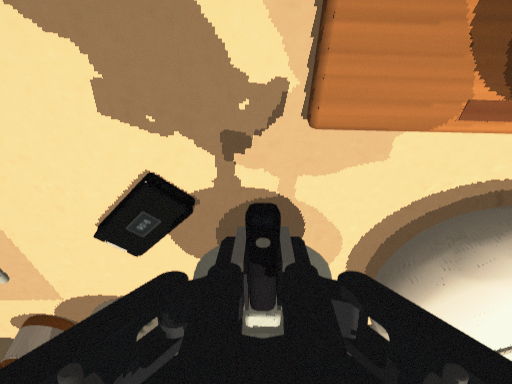

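The scene crop shows the cup hanging level-looking from the fingers (rim centre at crop (368,120)), clear of the phone at (457,300). The wrist view shows the handle between the fingers at (262,265).

```bash
cat >> m2.py <<'E'
from h import *
def cupfit(n,box,C0,zr):
    "fit top rim as tilted circle from near-rim points"
    im,d,c=cam(n);P=cloud(c,d)
    p=P[box[1]:box[3],box[0]:box[2]].reshape(-1,3)
    rr=np.hypot(*(p[:,:2]-C0).T);p=p[(rr<.068)&(rr>.035)&(p[:,2]>zr-.025)&(p[:,2]<zr+.025)]
    # per-azimuth highest points
    C=np.array(C0,float)
    for _ in range(3):
        a=np.degrees(np.arctan2(p[:,1]-C[1],p[:,0]-C[0]))//15
        top=np.array([np.sort(p[a==k],axis=0)[0]*0+p[a==k][np.argsort(p[a==k][:,2])[-4:]].mean(0) for k in np.unique(a) if (a==k).sum()>6])
        C=circ(top[:,:2],.0537)[:2]
    A=np.c_[top[:,:2]-C,np.ones(len(top))];f=least_squares(lambda x:A@x-top[:,2],[0,0,zr],loss='soft_l1',f_scale=.002).x
    print(n,'rim C',C,'z',f[2],'slope x,y',f[:2],len(top));return C,f
E
python3 - <<'E'
from m2 import *
s=env.read_state();r=R.from_quat(s['tcp_rot']).as_matrix();G=s['eef_pos']+.155*r[:,2]
cupfit('scene',(185,132,236,185),[.563,.3935],G[2]+.017)
cupfit('top',(115,140,190,230),[.563,.3935],G[2]+.017)
E
```

```text
scene rim C [0.56123343 0.39158623] z 0.11958757473031367 slope x,y [-0.01430409 -0.0032274 ] 22
top rim C [0.56133003 0.39241648] z 0.12111712245974418 slope x,y [-0.0167538  -0.00588732] 24
```

Run:
```python
from h import *
s=env.read_state();r=R.from_quat(s['tcp_rot'])
for d in([.009,-.18,0],[0.018,-.2,-.015],[.009,-.1805,-.015]):print(d,delta(s['eef_pos']+d,r,s)[0], 'per row /6',)
```

```text
[0.009, -0.18, 0] [ 0.032  -0.3587 -0.0152] per row /6
[0.018, -0.2, -0.015] [ 0.0339 -0.4009  0.017 ] per row /6
[0.009, -0.1805, -0.015] [ 0.0448 -0.3597  0.0119] per row /6
```

Call:
{"op": "move_arm", "data": {"motion": [[[0.003,-0.04,-0.0015],[0,0,0],0],[[0.008,-0.09,-0.0037],[0,0,0],0],[[0.013,-0.145,-0.006],[0,0,0],0],[[0.018,-0.2,-0.008],[0,0,0],0],[[0.023,-0.255,-0.011],[0,0,0],0],[[0.028,-0.31,-0.013],[0,0,0],0],[[0.032,-0.345,-0.0152],[0,0,0],0],[[0.032,-0.3587,-0.0152],[0,0,0],0],[[0.032,-0.3587,-0.0152],[0,0,0],0]]}}

```text
clock: 4.35
eef_pos: [0.4033, 0.1877, 0.2468]
tcp_rot: [-0.071, 0.974, 0.017, 0.216]
contact_force: [-0.5, -0.3, -2.1]
width: 0.0119
grip_force: 97.9
```

Run:
```python
from m2 import *
s=env.read_state();r=R.from_quat(s['tcp_rot']).as_matrix();G=s['eef_pos']+.155*r[:,2];C0=(G+[.102,.014,0])[:2];print(G,C0)
C,f=cupfit('scene',(170,130,330,260),C0,.12)
C2,f=cupfit('top',(170,130,290,230),C0,.12)
C=(C+C2)/2
T=np.array([.5794,.0315]);D=T-C;print(D)
r=R.from_quat(s['tcp_rot'])
for dz in(-.012,-.015):print(delta(s['eef_pos']+[D[0],D[1],dz],r,s)[0])
```

```text
[0.46813484 0.1974933  0.10635284] [0.57013484 0.2114933 ]
scene rim C [0.57017566 0.21022507] z 0.12030473179384399 slope x,y [-0.01158062 -0.00756312] 23
top rim C [0.57079815 0.21304363] z 0.12227799098116662 slope x,y [-0.01630246  0.00027364] 24
[ 0.00891309 -0.18013435]
[ 0.0416 -0.359   0.0063]
[ 0.0442 -0.3591  0.0118]
```

Call:
{"op": "move_arm", "data": {"motion": [[[0.012,-0.02,0.0265],[0,0,0],0],[[0.017,-0.06,0.024],[0,0,0],0],[[0.022,-0.11,0.021],[0,0,0],0],[[0.027,-0.16,0.019],[0,0,0],0],[[0.032,-0.21,0.017],[0,0,0],0],[[0.037,-0.26,0.015],[0,0,0],0],[[0.041,-0.31,0.013],[0,0,0],0],[[0.044,-0.345,0.012],[0,0,0],0],[[0.0442,-0.359,0.0118],[0,0,0],0],[[0.0442,-0.359,0.0118],[0,0,0],0]]}}

```text
clock: 5.45
eef_pos: [0.4129, 0.0081, 0.2323]
tcp_rot: [-0.072, 0.974, 0.017, 0.216]
contact_force: [-0.2, 0.4, -2.1]
width: 0.0121
grip_force: 98.0
```

Run:
```python
from m2 import *
s=env.read_state();r=R.from_quat(s['tcp_rot']).as_matrix();G=s['eef_pos']+.155*r[:,2];print(G,G[:2]+[.102,.0145],s['contact_force'],s['q'])
a=cam('scene')[0][150:300,230:400];b=cam('top')[0][110:250,235:405]
cv2.imwrite('pics/v3.png',np.vstack([cv2.resize(a,None,fx=2,fy=2),cv2.resize(b,None,fx=2,fy=2)]))
rr=R.from_quat(s['tcp_rot'])
T=np.array([.5794,.0315]);D=T-(G[:2]+[.102,.0145]);print(D,delta(s['eef_pos']+[D[0],D[1],-.02],rr,s)[0])
```

```text
[0.47779834 0.01805458 0.09192842] [0.57979834 0.03255458] [-0.21153346  0.37992089 -2.09954604] [-0.19320717 -0.5240207  -0.75916966  0.92096872  0.1438416  -0.31027524]
[-0.00039834 -0.00105458] [ 0.0179 -0.002   0.0358]
```

View pics/v3.png

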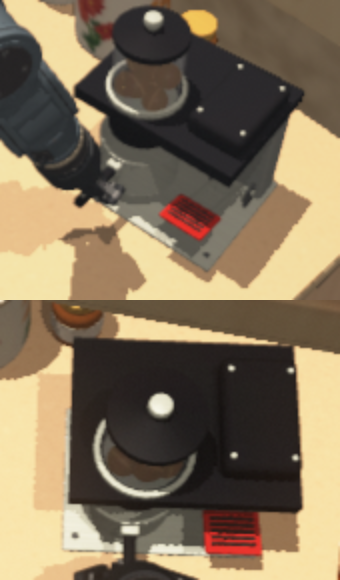

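The cup sits under the spout, handle towards the robot (upper picture (105,185), lower (130,530)), clear of the pedal. Lowering it.

Call:
{"op": "move_arm", "data": {"motion": [[[0.004,-0.001,0.009],[0,0,0],0],[[0.008,-0.002,0.018],[0,0,0],0],[[0.013,-0.002,0.027],[0,0,0],0],[[0.0163,-0.002,0.0325],[0,0,0],0],[[0.0163,-0.002,0.0325],[0,0,0],0],[[0.0163,-0.002,0.0325],[0,0,0],0]]}}

```text
clock: 6.15
eef_pos: [0.4121, 0.0072, 0.2139]
tcp_rot: [-0.072, 0.974, 0.017, 0.216]
contact_force: [-0.9, 0.8, -1.8]
width: 0.0124
grip_force: 98.0
```

Call:
{"op": "move_arm", "data": {"motion": [[[0.0018,0,0.0036],[0,0,0],0],[[0.0018,0,0.0036],[0,0,0],0],[[0.0018,0,0.0036],[0,0,0],0]]}}

```text
clock: 6.45
eef_pos: [0.4122, 0.0071, 0.2121]
tcp_rot: [-0.072, 0.973, 0.017, 0.216]
contact_force: [-0.4, 0.1, -1.5]
width: 0.0119
grip_force: 98.0
```

Call:
{"op": "move_arm", "data": {"motion": [[[0.0018,0,0.0036],[0,0,0],0],[[0.0018,0,0.0036],[0,0,0],0],[[0.0018,0,0.0036],[0,0,0],0]]}}

```text
clock: 6.75
eef_pos: [0.412, 0.0072, 0.2099]
tcp_rot: [-0.072, 0.974, 0.017, 0.216]
contact_force: [-0.1, -0.0, -0.4]
width: 0.0118
grip_force: 98.0
```

Call:
{"op": "move_arm", "data": {"motion": [[[0.0009,0,0.0018],[0,0,0],0],[[0.0009,0,0.0018],[0,0,0],0],[[0.0009,0,0.0018],[0,0,0],0.3],[[0.0009,0,0.0018],[0,0,0],0.45],[[0.0009,0,0.0018],[0,0,0],0.55],[[0.0009,0,0.0018],[0,0,0],0.6],[[0.0009,0,0.0018],[0,0,0],0.6],[[0.0009,0,0.0018],[0,0,0],0.6],[[0.0009,0,0.0018],[0,0,0],0.6]], "grip_force": 20}}

```text
clock: 7.65
eef_pos: [0.412, 0.0072, 0.2091]
tcp_rot: [-0.072, 0.973, 0.017, 0.216]
contact_force: [-0.1, -0.7, 0.4]
width: 0.0514
grip_force: 0.0
```

Run:
```python
from m2 import *
s=env.read_state();r=R.from_quat(s['tcp_rot']).as_matrix();G=s['eef_pos']+.155*r[:,2];print(G,s['contact_force'])
T=np.array([.5794,.0315])
for n in('scene','top'):
    im,d,c=cam(n);P=cloud(c,d);p=P.reshape(-1,3)
    rr=np.hypot(*(p[:,:2]-T).T);q=p[(rr<.065)&(rr>.045)&(p[:,2]>.015)&(p[:,2]<.092)]
    ok=circ(q[:,:2],.0555)[:2] if len(q)>20 else None;print(n,len(q),ok,q[:,2].max() if len(q) else 0)
    k=im.reshape(-1,3).max(1); g=p[(rr>.075)&(rr<.15)&(k<70)&(p[:,2]>.055)&(p[:,2]<.08)&(p[:,0]<.5)&(abs(p[:,1]-.02)<.05)];print(len(g),g.mean(0) if len(g) else'')
im,d,c=cam('wrist');cv2.imwrite('pics/w4.png',im)
```

```text
[0.4769681  0.01710877 0.06866493] [-0.08842567 -0.70010812  0.37777964]
scene 739 [0.57958029 0.0309999 ] 0.08694125127487318
29 [0.45326268 0.00746015 0.06917263]
top 362 [0.57958441 0.03222686] 0.08685157204564664
39 [0.4907787  0.02223286 0.07117738]
```

View pics/w4.png

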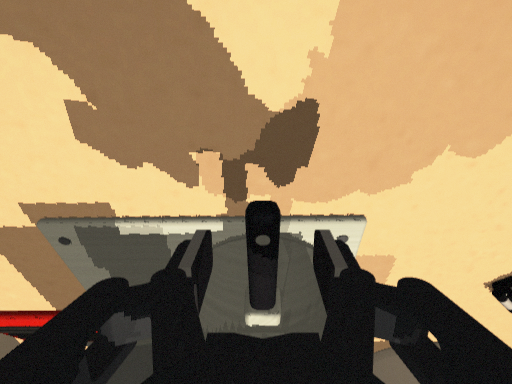

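The wrist view shows the open fingers evenly either side of the handle (262,255); the cup measures within 1 mm of the target. Backing off and setting up for the pedal.

Call:
{"op": "move_arm", "data": {"motion": [[[0,0,-0.04],[0,0,0],0.6],[[0,0,-0.1],[0,0,0],0.6],[[0,0,-0.18],[0,0,0],0.6],[[0,0,-0.26],[0,0,0],0.6],[[0,0,-0.3],[0,0,0],0.6],[[0,-0.08,-0.3],[0,0,0],0.3],[[0,-0.16,-0.3],[0,0,0],0],[[0,-0.21,-0.3],[0,0,0],0],[[0,-0.21,-0.3],[0,0,0],0],[[0,-0.21,-0.3],[0,0,0],0]], "grip_force": 40}}

```text
clock: 8.8
eef_pos: [0.3646, -0.1066, 0.3445]
tcp_rot: [-0.071, 0.974, 0.017, 0.216]
contact_force: [0.2, 0.4, 0.4]
width: -0.0002
grip_force: 0.0
```

Run:
```python
from m2 import *
s=env.read_state();print(s['contact_force'],s['q'],s['width'])
im,d,c=cam('wrist');P=cloud(c,d).reshape(-1,3);q=im.reshape(-1,3).astype(int)
th=np.radians(9.15);ex=np.array([np.cos(th),np.sin(th)]);ey=np.array([-ex[1],ex[0]])
L=np.c_[P[:,:2]@ex,P[:,:2]@ey,P[:,2]]
red=L[(q[:,2]>90)&(q[:,1]<60)&(q[:,0]<60)&(L[:,2]>.05)&(L[:,2]<.1)];print(len(red))
if len(red)>20:print(np.percentile(red,[1,50,99],axis=0).round(3).tolist())
go([.5425,-.0919,.099],9.15,25,.173)
```

```text
[0.2128111  0.42497292 0.37313367] [-0.56879527 -0.60647817 -0.57755195  1.26257229  0.28346779 -0.66656863] -0.00021834937462564502
1065
[[0.5, -0.207, 0.063], [0.51, -0.176, 0.079], [0.746, 0.168, 0.082]]
TCP [ 0.4703 -0.1035  0.2558] [-0.1151 -0.0268  0.2496] [-0.0047  0.0016 -0.023 ]
```

Call:
{"op": "move_arm", "data": {"motion": [[[-0.03,-0.007,0.06],[0,0,-0.023],0],[[-0.06,-0.014,0.12],[0,0,-0.023],0],[[-0.09,-0.02,0.18],[0,0,-0.023],0],[[-0.1151,-0.0268,0.2496],[-0.0047,0.0016,-0.023],0],[[-0.1151,-0.0268,0.2496],[-0.0047,0.0016,-0.023],0],[[-0.1151,-0.0268,0.2496],[-0.0047,0.0016,-0.023],0]]}}

```text
clock: 9.45
eef_pos: [0.4701, -0.1023, 0.2548]
tcp_rot: [-0.079, 0.973, 0.018, 0.215]
contact_force: [0.3, 0.4, -0.8]
width: -0.0001
grip_force: 0.0
```

Run:
```python
from h import *
s=env.read_state();print(s['contact_force'])
a=cam('scene')[0][150:300,230:400];cv2.imwrite('pics/v5.png',cv2.resize(a,None,fx=4,fy=4,interpolation=3))
r=R.from_quat(s['tcp_rot'])
def tip(x,y,z):
    t=np.radians(9.15);c,n=np.cos(t),np.sin(t);print((x,y,z));go([c*x-n*y,n*x+c*y,z],9.15,25,.173)
zc=.034;cor=(.0094,.0046)   # corner offset to tip centre
v=np.array([-.1258,.0455])
for a in(0,.1,.2,.3,.38,.42):
    c,n=np.cos(a),np.sin(a);p=np.array([v[0]*c-v[1]*n,v[0]*n+v[1]*c])
    tip(.638+p[0]+cor[0],-.177,zc+p[1]+cor[1])
```

```text
[ 0.28395114  0.39405095 -0.81946241]
(np.float64(0.5216), -0.177, np.float64(0.08410000000000001))
TCP [ 0.4709 -0.1034  0.2409] [ 0.0122 -0.0013  0.0284] [0.0005 0.0005 0.0041]
(np.float64(0.5176860555505937), -0.177, np.float64(0.0713136457059792))
TCP [ 0.4671 -0.1041  0.2281] [ 0.0301 -0.0013  0.0483] [0.0005 0.0005 0.0041]
(np.float64(0.5150681699563965), -0.177, np.float64(0.0582004274777578))
TCP [ 0.4645 -0.1045  0.215 ] [ 0.0459 -0.0013  0.0698] [0.0005 0.0005 0.0041]
(np.float64(0.5137725002649078), -0.177, np.float64(0.04489136825721856))
TCP [ 0.4632 -0.1047  0.2017] [ 0.0595 -0.0012  0.0929] [0.0005 0.0005 0.0041]
(np.float64(0.5136971074861842), -0.177, np.float64(0.034192445866578))
TCP [ 0.4631 -0.1047  0.191 ] [ 0.0687 -0.0012  0.1122] [0.0005 0.0005 0.0041]
(np.float64(0.5139803106945011), -0.177, np.float64(0.028849281789316103))
TCP [ 0.4634 -0.1046  0.1856] [ 0.0727 -0.0012  0.1221] [0.0005 0.0005 0.0041]
```

View pics/v5.png

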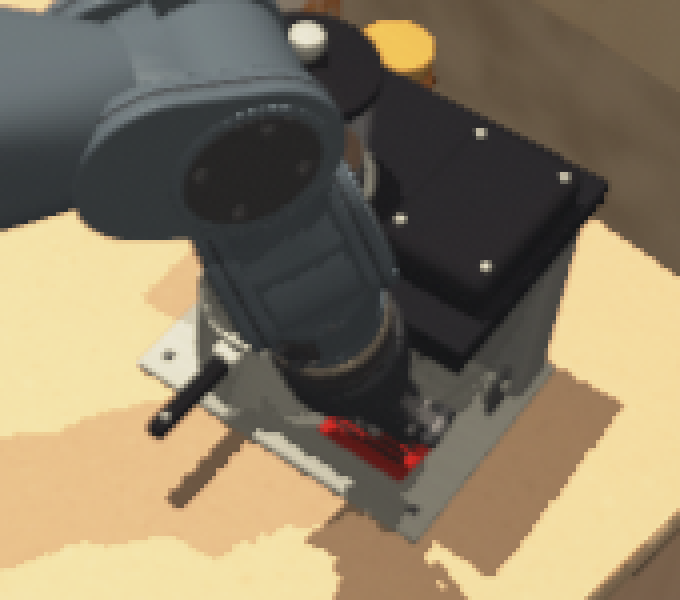

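The gripper leans back over the red pad (375,450), clear of the cup handle (190,400) and the head edge. Pressing.

Call:
{"op": "move_arm", "data": {"motion": [[[0.012,-0.001,0.028],[0,0,0],0],[[0.021,-0.001,0.038],[0,0,0],0],[[0.03,-0.001,0.048],[0,0,0],0],[[0.038,-0.001,0.059],[0,0,0],0],[[0.046,-0.001,0.07],[0,0,0],0],[[0.053,-0.001,0.082],[0,0,0],0],[[0.0595,-0.001,0.093],[0,0,0],0],[[0.065,-0.001,0.104],[0,0,0],0],[[0.0687,-0.001,0.112],[0,0,0],0],[[0.0687,-0.001,0.112],[0,0,0],0]]}}

```text
clock: 10.5
eef_pos: [0.4634, -0.1058, 0.1904]
tcp_rot: [-0.078, 0.973, 0.017, 0.216]
contact_force: [-1.4, 0.8, 5.2]
width: -0.0001
grip_force: 2.6
```

Call:
{"op": "move_arm", "data": {"motion": [[[0.0025,0,0.0055],[0,0,0],0],[[0.0025,0,0.0055],[0,0,0],0],[[0.0025,0,0.0055],[0,0,0],0]]}}

```text
clock: 10.8
eef_pos: [0.4636, -0.1058, 0.1892]
tcp_rot: [-0.078, 0.973, 0.017, 0.216]
contact_force: [-5.9, 0.1, 11.2]
width: 0.0003
grip_force: 6.3
```

Call:
{"op": "move_arm", "data": {"motion": [[[0.002,0,0.005],[0,0,0],0],[[0.002,0,0.005],[0,0,0],0],[[0.002,0,0.005],[0,0,0],0]]}}

```text
clock: 11.1
eef_pos: [0.4638, -0.1059, 0.1882]
tcp_rot: [-0.078, 0.973, 0.017, 0.217]
contact_force: [-15.7, 1.4, 22.8]
width: -0.0002
grip_force: 12.5
```

Call:
{"op": "move_arm", "data": {"motion": [[[0,0,0],[0,0,0],0],[[0,0,0],[0,0,0],0],[[0,0,0],[0,0,0],0],[[0,0,0],[0,0,0],0],[[0,0,0],[0,0,0],0],[[0,0,0],[0,0,0],0],[[0,0,0],[0,0,0],0],[[0,0,0],[0,0,0],0],[[0,0,0],[0,0,0],0],[[0,0,0],[0,0,0],0]]}}

```text
clock: 12.1
eef_pos: [0.4637, -0.1059, 0.1883]
tcp_rot: [-0.078, 0.973, 0.017, 0.217]
contact_force: [-15.8, 1.1, 23.1]
width: 0.0001
grip_force: 12.5
```

Call:
{"op": "move_arm", "data": {"motion": [[[0,0,0],[0,0,0],0],[[0,0,0],[0,0,0],0],[[0,0,0],[0,0,0],0],[[0,0,0],[0,0,0],0],[[0,0,0],[0,0,0],0],[[0,0,0],[0,0,0],0],[[0,0,0],[0,0,0],0],[[0,0,0],[0,0,0],0],[[0,0,0],[0,0,0],0],[[0,0,0],[0,0,0],0]]}}

```text
clock: 13.1
eef_pos: [0.4637, -0.1059, 0.1882]
tcp_rot: [-0.078, 0.973, 0.017, 0.217]
contact_force: [-15.6, 2.0, 22.7]
width: 0.0001
grip_force: 12.5
```

Run:
```python
from h import *
s=env.read_state();print(s['contact_force'])
a=cam('scene')[0][150:300,230:400];b=cam('top')[0][110:250,235:405];a=a[:140]
cv2.imwrite('pics/v6.png',np.hstack([cv2.resize(x,None,fx=2.3,fy=2.3,interpolation=2) for x in(a,b)]))
```

```text
[-15.64763177   2.02737892  22.71672801]
```

View pics/v6.png

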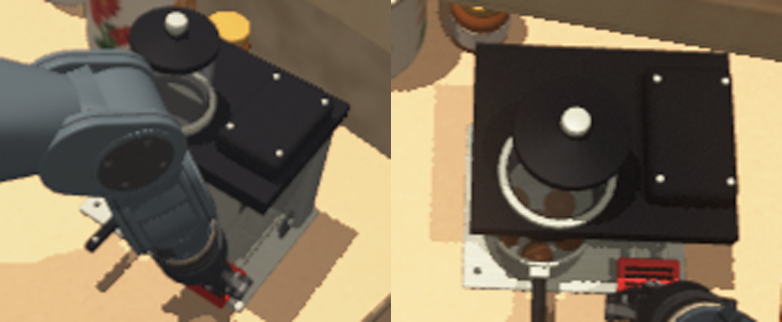

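In the top crop walnuts show in the cup front (540,250) and, through the clear tube, at (560,203) and (518,190); I check by depth whether those lie in the cup or still in the tube.

Run:
```python
from h import *
im,d,c=cam('top');P=cloud(c,d)
u0,u1,v0,v1=277,340,170,228
q=im[v0:v1,u0:u1].astype(int);p=P[v0:v1,u0:u1]
br=(q[...,2]>q[...,0]+15)&(q[...,2]<160)
x=p[br];print(np.histogram(x[:,2],bins=[-.01,.015,.03,.05,.07,.09,.12,.15,.18,.21,.25,.3,.35]))
for v in range(v0,v1,3):print(v,' '.join('%4d'%(1000*z) if b else '   .' for z,b in zip(p[v-v0,::3,2],br[v-v0,::3])))
```

```text
(array([218,  41, 251,  63, 105,   0,   0,  11, 194, 138,  63,   0]), array([-0.01 ,  0.015,  0.03 ,  0.05 ,  0.07 ,  0.09 ,  0.12 ,  0.15 ,
        0.18 ,  0.21 ,  0.25 ,  0.3  ,  0.35 ]))
170    .    .    .  194    .    .    .    .    .    .    .    .    .    .    .    .    .    .    .    .    .
173    .    .    .    .    .    .    .    .    .    .    .    .    .    .    .    .    .    .    .    .    .
176    .    .  195  202    .    .    .    .    .    .    .    .    .    .    .    .    .    .    .    .    .
179    .    .    .    .    .    .    .    .    .    .    .    .    .    .    .    .    .    .    .    .    .
182    .    .    .    .    .    .    .    .    .    .    .    .    .    .    .    .    .    .    .    .    .
185    .    .    .    .    .    .    .    .    .    .    .    .    .    .    .    .    .    .    .    .    .
188    .    .    .    .  231  249  265    .    .    .    .    .    .    .    .    .    .    .  201    .    .
191    .    .    .  200  217    .    .    .    .    .    .    .    .    .    .    .    .    .  203    .    .
194    .    .  194    .  209  225    .
[... 569 characters left out ...]
.    .    .    .    .    .    .    .    .    .
212   51   82   43  170  176    .    .    .    .    .    .    .    .    .    .    .    .    .    .    .    .
215   34   69   80   36   31   10   35   43   38    .   36   41   39   38    .    .    .    .    .    .    .
218   19   51   67   78   13   32   41   52   46   41    .   32   32   84   82    9    4    7    7    6    .
221    .   25   50   71   82   37   44   48   47   40    .    .   80    .    9    7    9    8    8    6    .
224    .    .   31   47   64   69    .    .    .    .    .    .    .    4    6    6    7    7    .   35   30
227    .    .    .   22   38   45    .    .    .   73   50    .    9    6    7    4    8    8    .   34   33
```

Run:
```python
from h import *
im,d,c=cam('top')
E=np.linalg.inv(c['extrinsics']);o=E[:3,3];f=192/np.tan(np.radians(c['fovy'])/2)
for u,v in[(308.5,198),(290,193),(299.5,219)]:
    r=E[:3,:3]@[(u-c['cx'])/f,(v-c['cy'])/f,1]
    print(u,v,[(z,(((o+r*(z-o[2])/r[2])[:2]-[.5794,.0315])*1000).round()) for z in(.03,.06,.13,.2,.25)])
w=np.hstack([cv2.resize(x[160:230,265:345],(400,350),interpolation=3) for x in(np.load('top0.npz')['im'],im)])
cv2.imwrite('pics/v7.png',w)
```

```text
308.5 198 [(0.03, array([ 29., -20.])), (0.06, array([ 19., -18.])), (0.13, array([ -5., -12.])), (0.2, array([-29.,  -7.])), (0.25, array([-47.,  -3.]))]
290 193 [(0.03, array([33., 26.])), (0.06, array([22., 27.])), (0.13, array([-2., 29.])), (0.2, array([-26.,  31.])), (0.25, array([-44.,  33.]))]
299.5 219 [(0.03, array([-27.,  -7.])), (0.06, array([-36.,  -5.])), (0.13, array([-56.,  -1.])), (0.2, array([-76.,   3.])), (0.25, array([-91.,   7.]))]
```

View pics/v7.png

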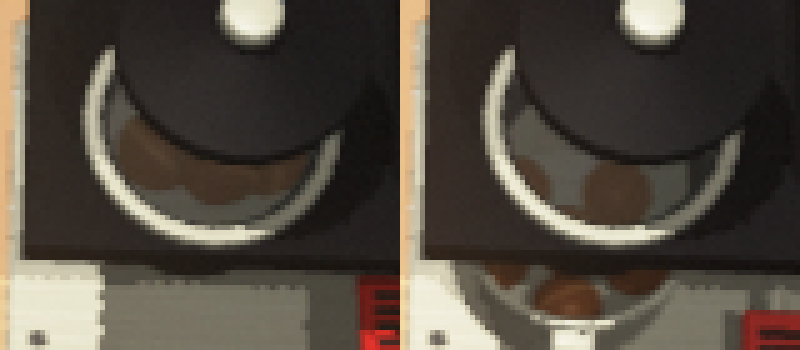

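Left (before): large walnuts at the bottom of the tube. Right (now): the shutter is open, the tube shows none, and six small walnuts lie in the cup: (530,180), (617,190), (570,212), (505,275), (567,295), (645,275). Releasing the pedal.

Call:
{"op": "move_arm", "data": {"motion": [[[-0.01,0,-0.02],[0,0,0],0],[[-0.02,0,-0.04],[0,0,0],0],[[-0.034,0.001,-0.062],[0,0,0],0],[[-0.05,0.001,-0.083],[0,0,0],0],[[-0.06,0.001,-0.1],[0,0,0],0],[[-0.073,0.001,-0.125],[0,0,0],0],[[-0.06,0.001,-0.19],[0,0,0],0],[[-0.03,0.01,-0.27],[0,0,0],0],[[0.0,0.02,-0.34],[0,0,0],0],[[0.04,0.02,-0.4],[0,0,0],0]]}}

```text
clock: 14.3
eef_pos: [0.3591, -0.111, 0.3586]
tcp_rot: [-0.079, 0.973, 0.018, 0.215]
contact_force: [-0.2, -0.8, 0.3]
width: 0.0
grip_force: 0.0
```

Call:
{"op": "move_arm", "data": {"motion": [[[0,-0.08,0],[0,0,0],0],[[0,-0.16,0],[0,0,0],0],[[0,-0.24,0],[0,0,0],0],[[0,-0.24,0],[0,0,0],0],[[0,-0.24,0],[0,0,0],0],[[0,-0.24,0],[0,0,0],0],[[0,-0.24,0],[0,0,0],0],[[0,-0.24,0],[0,0,0],0]]}}

```text
clock: 15.1
eef_pos: [0.3795, -0.2294, 0.358]
tcp_rot: [-0.079, 0.973, 0.017, 0.216]
contact_force: [-0.3, 0.6, 0.5]
width: 0.0003
grip_force: 0.0
```

Run:
```python
from m2 import *
s=env.read_state();print(s['contact_force'])
T=np.array([.5794,.0315]);w=[]
th=np.radians(9.15);ex=np.array([np.cos(th),np.sin(th)]);ey=np.array([-ex[1],ex[0]])
for n,b in(('scene',(265,145,345,225)),('top',(265,155,345,235))):
    im,d,c=cam(n);p=cloud(c,d).reshape(-1,3);q=im.reshape(-1,3).astype(int)
    rr=np.hypot(*(p[:,:2]-T).T);g=p[(rr<.065)&(rr>.045)&(p[:,2]>.015)&(p[:,2]<.092)];print(n,circ(g[:,:2],.0555)[:2],g[:,2].max())
    L=np.c_[p[:,:2]@ex,p[:,:2]@ey,p[:,2]];red=L[(q[:,2]>110)&(q[:,1]<60)&(q[:,0]<60)&(L[:,2]>.02)&(L[:,2]<.1)&(L[:,0]>.45)&(L[:,0]<.56)&(abs(L[:,1]+.177)<.05)];print('red',np.percentile(red,[1,50,99],axis=0).round(3).tolist())
    w.append(cv2.resize(im[b[1]:b[3],b[0]:b[2]],(400,400),interpolation=3))
cv2.imwrite('pics/v8.png',np.hstack(w))
```

```text
[-0.32174568  0.59325343  0.54080685]
scene [0.57945489 0.03069919] 0.08652458261670015Traceback (most recent call last):
  File "<stdin>", line 8, in <module>
    return _quantile_unchecked(
        a, q, axis, out, overwrite_input, method, keepdims, weights)
    return _ureduce(a,
                    func=_quantile_ureduce_func,
    ...<5 lines>...
                    overwrite_input=overwrite_input,
                    method=method)
    r = func(a, **kwargs)
    result = _quantile(arr,
                       quantiles=q,
    ...<2 lines>...
                       out=out,
                       weights=wgt)
    slices_having_nans = np.isnan(arr[-1, ...])
                                  ~~~^^^^^^^^^
IndexError: index -1 is out of bounds for axis 0 with size 0
```

Run:
```python
from m2 import *
w=[]
th=np.radians(9.15);ex=np.array([np.cos(th),np.sin(th)]);ey=np.array([-ex[1],ex[0]])
for n,b in(('scene',(265,145,345,225)),('top',(265,155,345,235)),('wrist',None)):
    im,d,c=cam(n);p=cloud(c,d).reshape(-1,3);q=im.reshape(-1,3).astype(int)
    L=np.c_[p[:,:2]@ex,p[:,:2]@ey,p[:,2]];red=L[(q[:,2]>90)&(q[:,1]<60)&(q[:,0]<60)&(L[:,2]>.02)&(L[:,2]<.1)&(L[:,0]>.45)&(L[:,0]<.56)&(abs(L[:,1]+.177)<.05)]
    if len(red)>10:print(n,'red',np.percentile(red,[1,50,99],axis=0).round(3).tolist())
    w.append(cv2.resize(im[b[1]:b[3],b[0]:b[2]] if b else im,(390,390) if b else (400,300),interpolation=3))
w[2]=cv2.resize(w[2],(280,210))
out=np.zeros((600,780,3),np.uint8);out[:390]=np.hstack(w[:2]);out[390:,:280]=w[2];cv2.imwrite('pics/v8.png',out)
```

```text
top red [[0.499, -0.205, 0.07], [0.515, -0.172, 0.079], [0.548, -0.144, 0.084]]
wrist red [[0.5, -0.208, 0.071], [0.512, -0.18, 0.079], [0.55, -0.146, 0.082]]
```

View pics/v8.png

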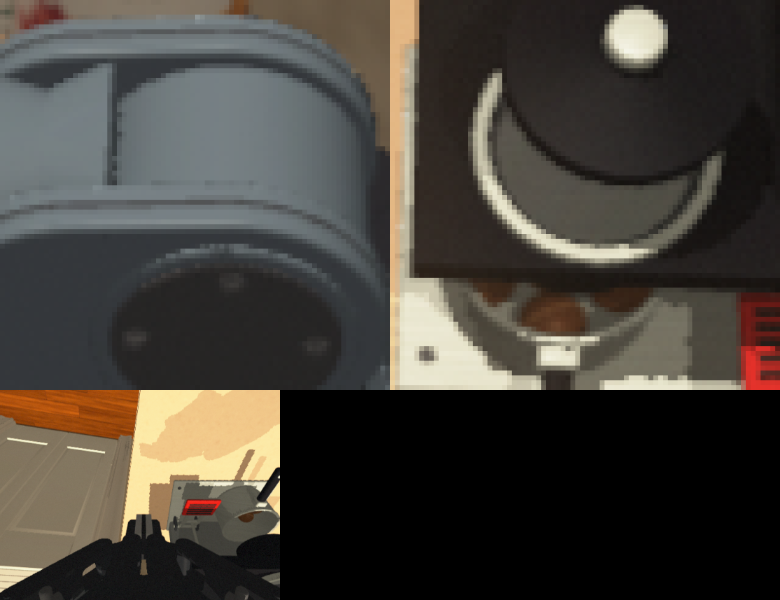

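The pedal pad is back at its rest height (0.079 m) and the shutter is shut. The tube is empty and the walnuts are in the cup (top crop (550,315)). The arm is clear, so I am handing in.

```bash
python3 -c "
from station import env
print(env.finish_job())"
```

```text
the job is handed in; nothing more can be done
None
```

I handed the job in at about 15 s of the 56 s allowed. By camera, the cup stands within 1 mm of centre under the spout with six walnuts counted in it, the pedal is back up, and the arm is clear. The phone was never touched, but its position was not re-measured. The hand-in call returned no verdict.

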